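# Index a battery pack to its next weld row and raise the welder current

### The job

The two nickel-strip rows of the battery pack in the welding jig are welded; set up for the next row, which has copper strip. Pull up the red spring index knob, slide the carriage exactly one notch towards the robot's left so that the first copper row stands under the electrodes, and let the knob spring fully home in that slot. For the copper, turn the black current knob on the blue power unit three clicks clockwise (seen from above) from where it stands now, then leave both knobs free; the order of the two settings does not matter, and do not shift the tools lying around.

Things in the scene. Friction and masses are not known exactly. Their poses are not given: they have to be found in the camera images.
- jig: Welding jig fixed to the bench: dark steel base plate 250 x 300 x 15 mm. Origin on the bench; x axis away from the robot, y axis along the slide to the robot's left (yaw within 0.3 rad of the world's). Plate spans x -115..+135, y -150..+150 mm. Aluminium index bar at x = -85 mm, top 35 mm high, with four 12 mm slots at y = -54, -18, +18, +54 mm.
- electrodes (a point): Copper electrode tips of the fixed weld head, 132 mm above the bench, at x = +20 mm, y = 0 in the jig frame; the row below them is the one to be welded. Their black block and blue arm reach up to 267 mm high, hang from an aluminium column at jig x = +108 mm and come no nearer the robot than jig x = -12 mm.
- carriage (a joint): Carriage position (m) along the jig's y, growing to the robot's left. 0, 0.036, 0.072, 0.108 = row 1, 2, 3, 4 under the electrodes, pin in its slot. Starts locked at 0.036. Aluminium plate with a nest of eight blue 32 mm cells, tops 123 mm high: two rows with nickel, then two with copper strip. About 1.5 kg, 2 N rail friction; 1 mm play each way when locked.
- index_plunger (a joint): Lift of the index knob (m): 0 = pin home, hard stop at 0.015. The round-nosed 10 mm pin sits 10 mm deep: raise it over 10 mm (12 is right) before sliding. The spring pulls down with 6.6 N at home, 10 N at 12 mm. Let go within 4 mm of a slot the pin drops in by itself; elsewhere it rides on the bar and drops in when the carriage is slid on to the slot.
- index_knob_grip (a point): Centre of the red index knob, an upright cylinder 32 mm across, 32 mm tall, on the carriage's arm towards the robot at jig x = -85 mm; 92.5 mm above the bench when home. Moves with carriage and plunger. Below it a 21 mm steel sleeve goes down to the arm, 52 mm above the bench; the cells are 69 mm from its axis. Pinch from above, pull straight up.
- power_unit: Welder power unit, fixed on the bench left or right of the jig: blue case 150 x 150 x 80 mm with a grey top panel; origin under its centre on the bench. The current knob stands upright in the middle of the panel, ringed by 20 black ticks, one for each click.
- dial (a joint): Angle of the current knob (rad), growing clockwise seen from above (more current). It rests at whole multiples of 0.3142 rad (18 degrees, 20 clicks a turn) and starts at 0, 1, 2, 3 or 4 clicks. A click takes about 0.13 N m; let go between two, it snaps to the nearer one. It turns freely to 21 clicks either way.
- dial_grip (a point): On the current knob's axis at the height to grip, 22 mm above the panel and 102 mm above the bench. The black fluted knob is 44 mm across and 34 mm tall (top 115 mm above the bench), on a bare panel.
- dial_mark (a point): Rim end of the white pointer line on top of the current knob, 22 mm from its axis, 115 mm above the bench; it turns with the knob.
- tool_bin: Blue plastic bin of hand tools, 130 x 150 mm, 60 mm tall, tool handles up to about 115 mm; origin under its centre; loose on the bench on the other side of the jig from the power unit. Leave it alone.
- multimeter: Orange and black multimeter lying flat, 85 x 160 x 48 mm, origin under its centre, loose at the far right. Leave it alone.
- tape_roll: Cream roll of tape lying flat, 100 mm across, 45 mm tall, origin under its centre, loose at the far left. Leave it alone.
- screwdriver: Yellow-handled screwdriver 190 mm long lying on the bench near the robot, origin under its middle. Leave it alone.
Mind the look-alikes: they are no part of the job. What is meant by the power_unit is not turquoise, and is the smaller of those in its own colour.

How it is judged:
By the outcome, as a careful person would: the job done as asked, in the order asked, and still so for the second after the job is handed in, with the robot touching nothing.
It also fails if it takes over 48 s, if anything falls off the work surface, if the arm or the gripper's body presses on something with over 40 N, if the wrist force passes 120 N, or if a joint passes its speed limit or range.

### The arm

A 6-joint arm with a two-finger parallel gripper is mounted at the origin on the work surface. World frame = base frame: x ahead of the robot, y to its left, z up, the work surface at z = 0. Lengths are in m, angles in rad, forces in N, time in s.
With the tool pointing down it reaches from about 0.35 to 1 m from the base axis. Payload 7.1 kg.
Tool frame: the origin (TCP) lies at the very end of the fingers, on their centre line; the grasp point (between the pads) lies 19 mm behind it; y points along the fingers, z is the direction in which the jaws open and shut, and the axes are right-handed (so a half turn about y gives the same grasp; the last joint's range is limited). The gripper opens to 85 mm and grips with 20 to 120 N. Pads are 22 mm wide; open, the fingers measure 114 mm over their backs; the gripper's body (76 mm by 85 mm) begins 54 mm behind the grasp point. The pads swing forward as they close: fully open they stand 13 mm farther back than shut.
Start: joints at [-1.323, 0.423, 1.63, -0, 1.089, -0.019], TCP at [0.165, -0.603, 0.231] pointing down, gripper open.
Joint ranges: [-3, 3], [-0.9, 2.11], [0.09, 2.58], [-1.31, 4.45], [0.11, 2.69], [-2.54, 2.54]. Speed limits (rad/s): [2.39, 2.39, 3.01, 3.14, 3.14, 3.14].

### API

Orientations are given as a rotation vector (axis times angle).
In Python, from workcell import telemetry, vision, r gives the robot as it stands. The module is installed in compiled form; this text tells all that it offers.
- The arm moves only by the tool play_rows, never from a script. Its argument "commands" is a list of rows, each an object with "slide": the shift along the world's x, y, z in cm, a list of three; "roll": the turn about the world's z in rad; "grip": the opening, from 0 (shut) to 1 (fully open). In form: [{"slide": [tx, ty, tz], "roll": roll, "grip": grip}, ...]. A call has 1 to 20 rows; each row is the pose to reach, as a shift and turn from the pose commanded when the call began; what a row does not reach only later rows make up. A row lasts 1/12 s, in which the tool goes at most 41.7 mm and 7.16 degrees, less where a joint would pass 70% of its speed; a pose out of reach is approached as far as the arm can. A call with a gripper value outside its range is refused whole. The fingers move at their own pace and stop on an object; "newtons" is the grip in N (left out, the last holds). Time passes only in rows, so rows that repeat a pose let the fingers close. It gives the time, the measured TCP pose, the force and the opening at its end, in the units of the state.
- telemetry.sense(): the state, without advancing time (a new reading comes with each control period).
- vision.get_image(name): name is "side" or "top" or "wrist"; returns a dict with "color" (480x640x3 uint8, red, green, blue), "intrinsics" (3x3 intrinsics, pixels), "R" (3x3) and "t" (3): a world point X has camera coordinates R X + t. Camera axes: x right, y down, z forward; pixel columns grow to the right and rows downward; lengths in m; the calibration is good to about 2 mm. A picture is of the moment at which its call begins. There is no depth.
- r.close_job(): hands the job in, once; it reports no verdict.
The state is a dict: "time_s": time; "joints": joint angles; "joint_velocities": joint speeds; "joint_torque": joint torques, N m; "ee_pos": TCP position; "eef_rot": TCP orientation; "force": force on the tool from outside, world axes, zero at the start; "moment": the same for the moment, N m; "gripper_width": opening from 0.0 (shut) to 1.0 (fully open).
Only numpy, scipy, OpenCV 4.12 (cv2) and the standard library are available. Lean on these libraries where they do the work, as an engineer would, in place of code of your own. Each camera call takes 0.05 s, during which the arm holds its last target. There are 200 camera calls.

## Working session

There is one attempt and no reset: what is moved stays moved. The work goes in short steps, Python scripts to look and compute and a tool call to move; the robot and the scene stay as the last step left them, time stands still between calls to the robot, and variables do not carry over. Pictures are saved under pics/ and viewed, about 8 in all and at most 12, crops included, and the job is handed in when it is done.

Besides the shell and the picture viewer there is one more tool, called as name([rows], argument=value, ...), one row to a line, values as JSON. play_rows: Moves the arm, as the interface text tells. Its arguments: {"type":"object","properties":{"commands":{"type":"array","items":{"type":"object","properties":{"slide":{"type":"array","items":{"type":"number"}},"roll":{"type":"number"},"grip":{"type":"number"}}}},"newtons":{"type":"number"}},"required":["commands"]}

```bash
mkdir -p pics
cat > h.py <<'E'
from workcell import telemetry, vision, r
import numpy as np, cv2
def snap(n,f):
    d=vision.get_image(n); cv2.imwrite(f"pics/{f}.png",cv2.cvtColor(d["color"],cv2.COLOR_RGB2BGR)); np.savez(f"pics/{f}.npz",**d); return d
def load(f): return np.load(f"pics/{f}.npz")
def ray(d,u,v,z):
    R,t,K=d["R"],d["t"],d["intrinsics"]; c=-R.T@t; w=R.T@np.linalg.solve(K,[u,v,1.]); return (c+w*(z-c[2])/w[2]).round(4)
def proj(d,X):
    p=d["intrinsics"]@(d["R"]@np.array(X)+d["t"]); return (p[:2]/p[2]).round(1)
E
python3 -c "
from h import *
for n in ['top','side']:
  d=snap(n,n+'0'); print(n,-d['R'].T@d['t'])
print(telemetry.sense())"
```

```text
top [ 0.38617056 -0.10165148  1.24370768]
side [-0.24881469  0.51632902  0.83448346]
{'time_s': 0.1, 'joints': array([-1.32300661e+00,  4.23763124e-01,  1.63065242e+00, -3.03813988e-05,
        1.08859195e+00, -1.89597034e-02]), 'joint_velocities': array([-0.00167631, -0.00083012, -0.00064429, -0.00070484,  0.00016484,
        0.00043572]), 'joint_torque': array([-8.55759026e-04, -5.58427477e+01, -2.82443261e+01, -9.46898990e-05,
        3.02895132e-03, -6.76409883e-06]), 'ee_pos': array([ 0.16466314, -0.60238456,  0.23060897]), 'eef_rot': array([-0.2791547 ,  2.08047338, -2.0775314 ]), 'force': array([-0.13931687, -0.47815577, -1.09837577]), 'moment': array([ 0.00015692, -0.03527474,  0.03941748]), 'gripper_width': 1.0025298606865192}
```

View pics/top0.png

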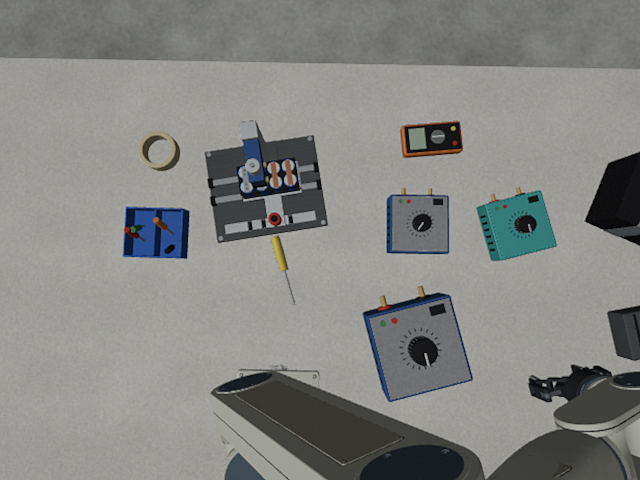

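View pics/side0.png

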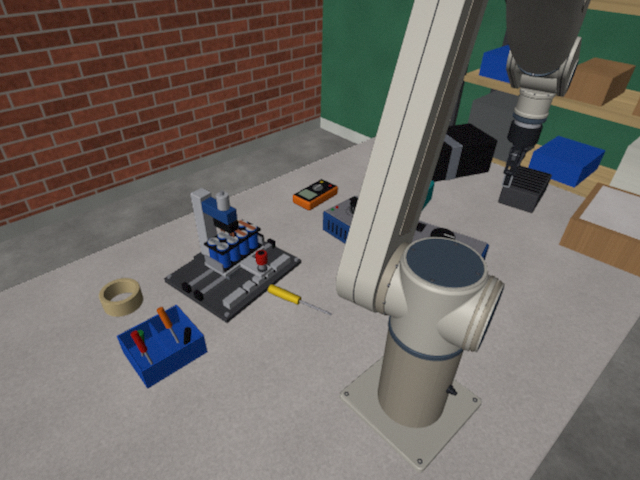

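The top view shows the jig at about (267,188) px, with the red knob at (275,219). The small blue power unit is at (418,223), with its dial at (422,223). The larger blue unit and the turquoise one are the decoys.

```bash
python3 -c "
from h import *
d=load('top0'); im=d['color']; hsv=cv2.cvtColor(im,cv2.COLOR_RGB2HSV)
def cen(m,x0,y0,x1,y1):
    b=np.zeros_like(m); b[y0:y1,x0:x1]=m[y0:y1,x0:x1]
    c=max(cv2.findContours(b,0,2)[0],key=cv2.contourArea); return c,cv2.minEnclosingCircle(c),cv2.minAreaRect(c)
red=((hsv[...,1]>140)&((hsv[...,0]<8)|(hsv[...,0]>172))&(hsv[...,2]>70)).astype(np.uint8)
c,e,_=cen(red,260,205,295,235); print('red',e,ray(d,*e[0],.1085))
g=im.max(2)
c,e,_=cen((g<60).astype(np.uint8),408,208,438,238); print('dial',e,ray(d,*e[0],.11))
c,_,rr=cen(((g<110)&(g>0)).astype(np.uint8),195,125,335,250); b=cv2.boxPoints(rr); print('jig',[ray(d,*p,.015) for p in b])
print('K',d['intrinsics'])
crop=lambda x0,y0,x1,y1:cv2.resize(im[y0:y1,x0:x1],(400,400),interpolation=2)
cv2.imwrite('pics/c1.png',cv2.cvtColor(np.hstack([crop(205,130,305,230)*0+crop(215,140,315,240),crop(402,203,442,243)]),cv2.COLOR_RGB2BGR))
"
```

```text
red ((274.2894592285156, 218.42105102539062), 5.8847975730896) [0.4976 0.0105 0.1085]
dial ((421.6764831542969, 222.0294189453125), 9.725118637084961) [ 0.4953 -0.3543  0.11  ]
jig [array([0.7337, 0.229 , 0.015 ]), array([ 0.788 , -0.0714,  0.015 ]), array([ 0.4912, -0.1236,  0.015 ]), array([0.4385, 0.1718, 0.015 ])]
K [[460.18394371   0.         317.85968111]
 [  0.         460.18394371 230.87090604]
 [  0.           0.           1.        ]]
```

View pics/c1.png

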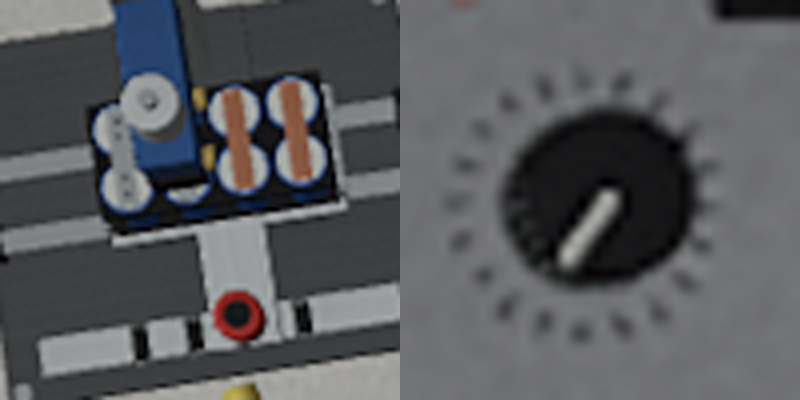

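play_rows([
  {"slide":[33.1,24.9,0],"roll":0,"grip":1},
  {"slide":[33.1,24.9,0],"roll":0,"grip":1},
  {"slide":[33.1,24.9,0],"roll":0,"grip":1},
  {"slide":[33.1,24.9,0],"roll":0,"grip":1},
  {"slide":[33.1,24.9,0],"roll":0,"grip":1},
  {"slide":[33.1,24.9,0],"roll":0,"grip":1},
  {"slide":[33.1,24.9,0],"roll":0,"grip":1},
  {"slide":[33.1,24.9,0],"roll":0,"grip":1},
  {"slide":[33.1,24.9,0],"roll":0,"grip":1},
  {"slide":[33.1,24.9,0],"roll":0,"grip":1},
  {"slide":[33.1,24.9,0],"roll":0,"grip":1},
  {"slide":[33.1,24.9,0],"roll":0,"grip":1},
  {"slide":[33.1,24.9,0],"roll":0,"grip":1},
  {"slide":[33.1,24.9,0],"roll":0,"grip":1},
], newtons=60)

```text
time_s: 1.27
ee_pos: [0.4948, -0.3544, 0.231]
eef_rot: [-0.279, 2.08, -2.079]
force: [-0.6, -0.3, 0.8]
gripper_width: 1.003
```

```bash
python3 -c "
from h import *
from scipy.spatial.transform import Rotation as Ro
d=snap('wrist','w1'); s=telemetry.sense(); print(s['time_s'],s['ee_pos'],s['joints']); print(Ro.from_rotvec(s['eef_rot']).as_matrix().round(3)); print(proj(d,[.495,-.354,.115]))"
```

```text
1.3167 [ 0.49466565 -0.35466904  0.23112865] [-6.41479135e-01  3.99813801e-01  1.66706344e+00 -2.50416930e-04
  1.07532914e+00  6.64237809e-01]
[[-0.965 -0.001  0.262]
 [-0.262  0.    -0.965]
 [ 0.001 -1.    -0.   ]]
[320.3 233.9]
```

View pics/w1.png

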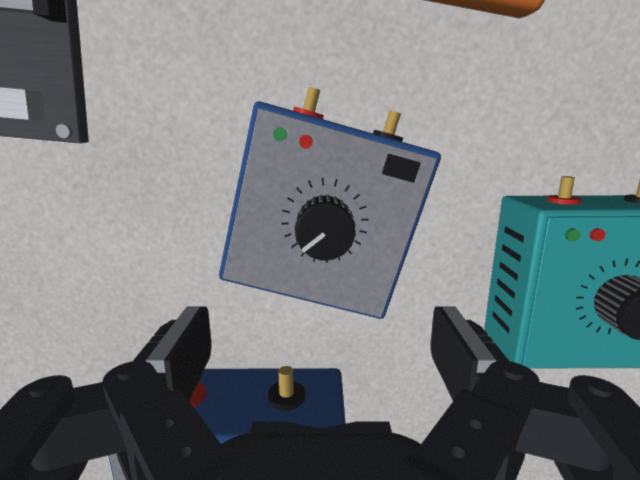

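The wrist view shows the dial top at about (325,229) px with the pointer tip near (304,250). The fingers are clear on both sides.

```bash
cat >> h.py <<'E'
def dial(d,u,v,h=45,z=.115):
    """pointer: long bright blob inside the knob; returns its inner/outer ends and the angle clockwise from world +x"""
    g=d["color"].min(2)[v-h:v+h,u-h:u+h]; 
    k=(d["color"].max(2)[v-h:v+h,u-h:u+h]<60).astype(np.uint8)
    c=max(cv2.findContours(k,0,2)[0],key=cv2.contourArea); hull=cv2.convexHull(c)
    m=np.zeros_like(k); cv2.drawContours(m,[hull],-1,1,-1); m=m&(g>150)
    ys,xs=np.nonzero(m); P=np.array([ray(d,x+u-h,y+v-h,z)[:2] for x,y in zip(xs,ys)])
    C=P.mean(0); ax=np.linalg.svd(P-C)[2][0]; s=(P-C)@ax
    e=[C+ax*s.min(),C+ax*s.max()]
    (cx,cy),rad=cv2.minEnclosingCircle(hull); return e,ray(d,cx+u-h,cy+v-h,z-.01),rad,len(P)
E
python3 -c "
from h import *
d=load('w1'); e,c,r_,n=dial(d,325,228); print(e,c,r_,n)
a,b=e
for p,q in((a,b),(b,a)):
  v=q-p; print('inner',p,'tip',q,'yaw deg',np.degrees(np.arctan2(v[1],v[0])),np.linalg.norm(v))
# panel orientation: blue rim
hsv=cv2.cvtColor(d['color'],cv2.COLOR_RGB2HSV)
m=cv2.inRange(hsv,(100,60,60),(130,255,255)); m[330:]=0; m[:90]=0; m[:,:200]=0; m[:,460:]=0
cc=cv2.minAreaRect(np.argwhere(m)[:,::-1].astype(np.float32)); print([ray(d,*p,.08) for p in cv2.boxPoints(cc)])
"
```

```text
[array([ 0.49543215, -0.35606022]), array([ 0.47971637, -0.34475528])] [ 0.4958 -0.3557  0.105 ] 35.13058090209961 96
inner [ 0.49543215 -0.35606022] tip [ 0.47971637 -0.34475528] yaw deg 144.2711534403918 0.019359429388163787
inner [ 0.47971637 -0.34475528] tip [ 0.49543215 -0.35606022] yaw deg -35.72884655960821 0.019359429388163787
[array([ 0.4261, -0.2734,  0.08  ]), array([ 0.5712, -0.2835,  0.08  ]), array([ 0.5721, -0.4284,  0.08  ]), array([ 0.4206, -0.4396,  0.08  ])]
```

play_rows([
  {"slide":[0.2,-0.25,-4],"roll":0,"grip":1},
  {"slide":[0.2,-0.25,-8],"roll":0,"grip":1},
  {"slide":[0.2,-0.25,-11],"roll":0,"grip":1},
  {"slide":[0.2,-0.25,-13.5],"roll":0,"grip":1},
  {"slide":[0.2,-0.25,-14.8],"roll":0,"grip":1},
  {"slide":[0.2,-0.25,-14.8],"roll":0,"grip":1},
  {"slide":[0.2,-0.25,-14.8],"roll":0,"grip":0.3},
  {"slide":[0.2,-0.25,-14.8],"roll":0,"grip":0.3},
  {"slide":[0.2,-0.25,-14.8],"roll":0,"grip":0.3},
  {"slide":[0.2,-0.25,-14.8],"roll":0,"grip":0.3},
  {"slide":[0.2,-0.25,-14.8],"roll":0,"grip":0.3},
  {"slide":[0.2,-0.25,-14.8],"roll":0,"grip":0.3},
  {"slide":[0.2,-0.25,-14.8],"roll":0,"grip":0.3},
], newtons=60)

```text
time_s: 2.4
ee_pos: [0.4985, -0.3566, 0.0855]
eef_rot: [-0.277, 2.077, -2.08]
force: [-1.7, 2.4, 8.4]
gripper_width: 0.502
```

play_rows([
  {"slide":[0,0,0],"roll":0,"grip":0.3},
  {"slide":[0,0,0],"roll":-0.08,"grip":0.3},
  {"slide":[0,0,0],"roll":-0.16,"grip":0.3},
  {"slide":[0,0,0],"roll":-0.24,"grip":0.3},
  {"slide":[0,0,0],"roll":-0.32,"grip":0.3},
  {"slide":[0,0,0],"roll":-0.4,"grip":0.3},
  {"slide":[0,0,0],"roll":-0.48,"grip":0.3},
  {"slide":[0,0,0],"roll":-0.56,"grip":0.3},
  {"slide":[0,0,0],"roll":-0.64,"grip":0.3},
  {"slide":[0,0,0],"roll":-0.72,"grip":0.3},
  {"slide":[0,0,0],"roll":-0.8,"grip":0.3},
  {"slide":[0,0,0],"roll":-0.88,"grip":0.3},
  {"slide":[0,0,0],"roll":-0.95,"grip":0.3},
  {"slide":[0,0,0],"roll":-0.95,"grip":0.3},
  {"slide":[0,0,0],"roll":-0.95,"grip":0.3},
])

```text
time_s: 3.65
ee_pos: [0.4983, -0.3575, 0.0855]
eef_rot: [-0.652, -1.826, 1.829]
force: [-3.5, -0.9, 7.2]
gripper_width: 0.496
```

play_rows([
  {"slide":[0,0,0],"roll":0,"grip":1},
  {"slide":[0,0,0],"roll":0,"grip":1},
  {"slide":[0,0,0],"roll":0,"grip":1},
  {"slide":[0,0,0],"roll":0,"grip":1},
  {"slide":[0,0,0],"roll":0,"grip":1},
  {"slide":[0,0,4],"roll":0,"grip":1},
  {"slide":[0,0,8],"roll":0,"grip":1},
  {"slide":[0,0,12],"roll":0,"grip":1},
  {"slide":[0,0,14.8],"roll":0,"grip":1},
  {"slide":[0,0,14.8],"roll":0,"grip":1},
])

```text
time_s: 4.48
ee_pos: [0.5008, -0.3585, 0.2383]
eef_rot: [-0.661, -1.827, 1.833]
force: [0.5, -0.2, -0.2]
gripper_width: 1.001
```

```bash
python3 -c "
from h import *
d=snap('wrist','w2'); s=telemetry.sense(); print(s['time_s'],s['ee_pos'],s['joints'])
u,v=proj(d,[.497,-.357,.11]).astype(int); print(u,v); e,c,r_,n=dial(d,u,v); print(e,c,n)
for p,q in (e,e[::-1]): print(np.degrees(np.arctan2(*(q-p)[::-1])))"
```

```text
4.5333 [ 0.49960717 -0.35760762  0.23519607] [-6.40630122e-01  4.00205872e-01  1.65607283e+00  5.52212622e-05
  1.07802738e+00  1.61322812e+00]
321 237
[array([ 0.49652196, -0.35509964]), array([ 0.49651519, -0.33610014])] [ 0.4967 -0.356   0.105 ] 86
90.02043063198579
-89.97956936801421
```

View pics/w2.png

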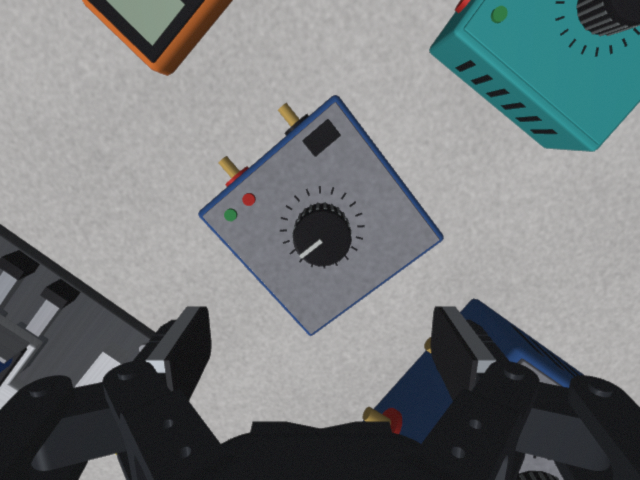

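The pointer went from 144.3° to 90.0°, which is three clicks clockwise, and the knob is free. Before moving to the jig I'll check where the wrist camera sits relative to the weld head.

```bash
python3 -c "
from h import *
from scipy.spatial.transform import Rotation as Ro
d=load('w1'); c=-d['R'].T@d['t']; print(c, c-[.4947,-.3547,.2311])"
```

```text
[ 0.56494076 -0.3351153   0.37394453] [0.07024076 0.0195847  0.14284453]
```

The camera would sit right at the weld head, so I'll use the half-turned grasp with the camera on the robot side. The roll is done in two calls.

play_rows([
  {"slide":[0,3,3],"roll":0.12,"grip":1},
  {"slide":[0,6,3],"roll":0.24,"grip":1},
  {"slide":[0,9,3],"roll":0.36,"grip":1},
  {"slide":[0,12,3],"roll":0.48,"grip":1},
  {"slide":[0,15,3],"roll":0.6,"grip":1},
  {"slide":[0,17,3],"roll":0.72,"grip":1},
  {"slide":[0,19,3],"roll":0.84,"grip":1},
  {"slide":[0,21,3],"roll":0.96,"grip":1},
  {"slide":[0,23,3],"roll":1.08,"grip":1},
  {"slide":[0,25,3],"roll":1.2,"grip":1},
  {"slide":[0,27,3],"roll":1.32,"grip":1},
  {"slide":[0,29,3],"roll":1.44,"grip":1},
  {"slide":[0,31,3],"roll":1.56,"grip":1},
  {"slide":[0,33,3],"roll":1.68,"grip":1},
  {"slide":[0,35,3],"roll":1.8,"grip":1},
  {"slide":[0,36.8,3],"roll":1.92,"grip":1},
  {"slide":[0,36.8,3],"roll":2.04,"grip":1},
  {"slide":[0,36.8,3],"roll":2.16,"grip":1},
  {"slide":[0,36.8,3],"roll":2.28,"grip":1},
  {"slide":[0,36.8,3],"roll":2.4,"grip":1},
])

```text
time_s: 6.2
ee_pos: [0.4969, 0.0119, 0.2598]
eef_rot: [-1.279, 1.098, -1.095]
force: [1.3, 0.0, 0.2]
gripper_width: 1.003
```

play_rows([
  {"slide":[0,0,-0.5],"roll":0.12,"grip":1},
  {"slide":[0,0,-1],"roll":0.24,"grip":1},
  {"slide":[0,0,-1.5],"roll":0.36,"grip":1},
  {"slide":[0,0,-2],"roll":0.48,"grip":1},
  {"slide":[0,0,-2.5],"roll":0.6,"grip":1},
  {"slide":[0,0,-3],"roll":0.72,"grip":1},
  {"slide":[0,0,-3],"roll":0.84,"grip":1},
  {"slide":[0,0,-3],"roll":0.96,"grip":1},
  {"slide":[0,0,-3],"roll":1.08,"grip":1},
  {"slide":[0,0,-3],"roll":1.2,"grip":1},
  {"slide":[0,0,-3],"roll":1.32,"grip":1},
  {"slide":[0,0,-3],"roll":1.44,"grip":1},
  {"slide":[0,0,-3],"roll":1.6,"grip":1},
  {"slide":[0,0,-3],"roll":1.6,"grip":1},
  {"slide":[0,0,-3],"roll":1.6,"grip":1},
])

```text
time_s: 7.45
ee_pos: [0.4969, 0.0117, 0.2299]
eef_rot: [-1.566, -0.137, 0.141]
force: [0.3, -0.3, 0.1]
gripper_width: 1.0
```

```bash
cat >> h.py <<'E'
def redknob(d,z):
    hsv=cv2.cvtColor(d['color'],cv2.COLOR_RGB2HSV); u,v=proj(d,[.4976,.0105,.1]).astype(int)
    red=((hsv[...,1]>140)&((hsv[...,0]<8)|(hsv[...,0]>172))&(hsv[...,2]>50)).astype(np.uint8)
    c=max(cv2.findContours(red,0,2)[0],key=cv2.contourArea); return c,cv2.boundingRect(c)
E
python3 -c "
from h import *
from scipy.spatial.transform import Rotation as Ro
d=snap('wrist','w3'); s=telemetry.sense(); print(s['time_s'],s['ee_pos'],s['joints']); print(Ro.from_rotvec(s['eef_rot']).as_matrix().round(3)); print(redknob(d,.1)[1],proj(d,[.4976,.0105,.1085]))"
```

```text
7.5 [0.49702178 0.01168826 0.23011081] [-4.28563861e-04  2.37924053e-01  1.90728068e+00  4.98625208e-06
  9.98611984e-01 -1.74537726e+00]
[[ 0.985 -0.002 -0.173]
 [ 0.173  0.     0.985]
 [-0.002 -1.     0.   ]]
(299, 210, 40, 47) [318.5 235.1]
```

View pics/w3.png

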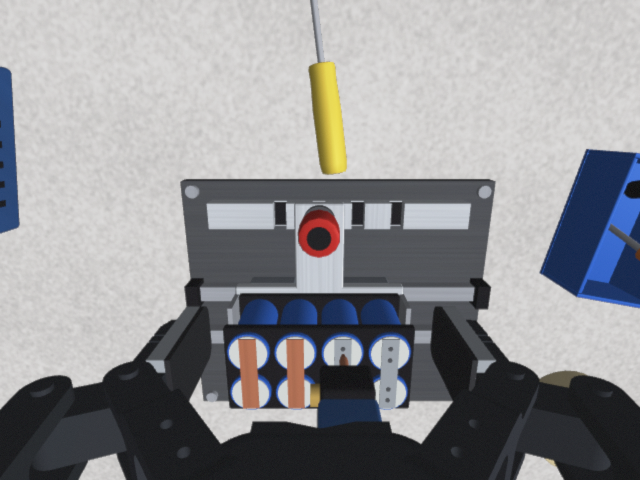

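The wrist view shows the red knob's top centred at (319,236) px, within about 1 mm of the prediction. The jaws are parallel to the slide.

play_rows([
  {"slide":[0.05,-0.1,-4],"roll":0,"grip":1},
  {"slide":[0.05,-0.1,-8],"roll":0,"grip":1},
  {"slide":[0.05,-0.1,-11],"roll":0,"grip":1},
  {"slide":[0.05,-0.1,-13.5],"roll":0,"grip":1},
  {"slide":[0.05,-0.1,-15],"roll":0,"grip":1},
  {"slide":[0.05,-0.1,-16],"roll":0,"grip":1},
  {"slide":[0.05,-0.1,-16],"roll":0,"grip":1},
  {"slide":[0.05,-0.1,-16],"roll":0,"grip":0.2},
  {"slide":[0.05,-0.1,-16],"roll":0,"grip":0.2},
  {"slide":[0.05,-0.1,-16],"roll":0,"grip":0.2},
  {"slide":[0.05,-0.1,-16],"roll":0,"grip":0.2},
  {"slide":[0.05,-0.1,-16],"roll":0,"grip":0.2},
  {"slide":[0.05,-0.1,-16],"roll":0,"grip":0.2},
  {"slide":[0.05,-0.1,-16],"roll":0,"grip":0.2},
  {"slide":[0.05,-0.1,-16],"roll":0,"grip":0.2},
  {"slide":[0.05,-0.1,-16],"roll":0,"grip":0.2},
], newtons=60)

```text
time_s: 8.83
ee_pos: [0.499, 0.0106, 0.0725]
eef_rot: [-1.567, -0.139, 0.136]
force: [-0.9, -1.0, 7.3]
gripper_width: 0.357
```

```bash
python3 -c "
from h import *
s=telemetry.sense(); print(s['time_s'],s['ee_pos'],s['force'],s['gripper_width']*85)"
```

```text
8.8333 [0.49903548 0.01059512 0.07250914] [-0.93971261 -0.9809431   7.27574728] 30.370181200372766
```

play_rows([
  {"slide":[0,0,0.4],"roll":0,"grip":0.2},
  {"slide":[0,0,0.8],"roll":0,"grip":0.2},
  {"slide":[0,0,1.2],"roll":0,"grip":0.2},
  {"slide":[0,0,1.6],"roll":0,"grip":0.2},
  {"slide":[0,0,1.6],"roll":0,"grip":0.2},
  {"slide":[0,0,1.6],"roll":0,"grip":0.2},
])

```text
time_s: 9.33
ee_pos: [0.4989, 0.0106, 0.0875]
eef_rot: [-1.567, -0.139, 0.137]
force: [5.4, 0.3, -12.1]
gripper_width: 0.358
```

play_rows([
  {"slide":[0,0,-0.2],"roll":0,"grip":0.2},
  {"slide":[-0.04,0.25,-0.2],"roll":0,"grip":0.2},
  {"slide":[-0.11,0.6,-0.2],"roll":0,"grip":0.2},
  {"slide":[-0.18,1.0,-0.2],"roll":0,"grip":0.2},
  {"slide":[-0.25,1.4,-0.2],"roll":0,"grip":0.2},
  {"slide":[-0.32,1.8,-0.2],"roll":0,"grip":0.2},
  {"slide":[-0.39,2.2,-0.2],"roll":0,"grip":0.2},
  {"slide":[-0.46,2.6,-0.2],"roll":0,"grip":0.2},
  {"slide":[-0.53,3.0,-0.2],"roll":0,"grip":0.2},
  {"slide":[-0.59,3.3,-0.2],"roll":0,"grip":0.2},
  {"slide":[-0.63,3.55,-0.2],"roll":0,"grip":0.2},
  {"slide":[-0.63,3.55,-0.2],"roll":0,"grip":0.2},
  {"slide":[-0.63,3.55,-0.2],"roll":0,"grip":0.2},
])

```text
time_s: 10.42
ee_pos: [0.4924, 0.0466, 0.0853]
eef_rot: [-1.566, -0.138, 0.137]
force: [4.3, 3.1, -10.5]
gripper_width: 0.355
```

```bash
python3 -c "
from h import *
d=snap('wrist','w4'); d2=snap('top','top1'); s=telemetry.sense(); print(s['ee_pos'],s['force'])
a=d['color'];b=d2['color'][130:250,200:360]
cv2.imwrite('pics/c4.png',cv2.cvtColor(np.hstack([cv2.resize(a,(480,360)),cv2.resize(b,(320,360))[:, :320]]),cv2.COLOR_RGB2BGR))"
```

```text
[0.49241658 0.04655824 0.0853031 ] [  5.02403823   2.84373766 -10.73987085]
```

View pics/c4.png

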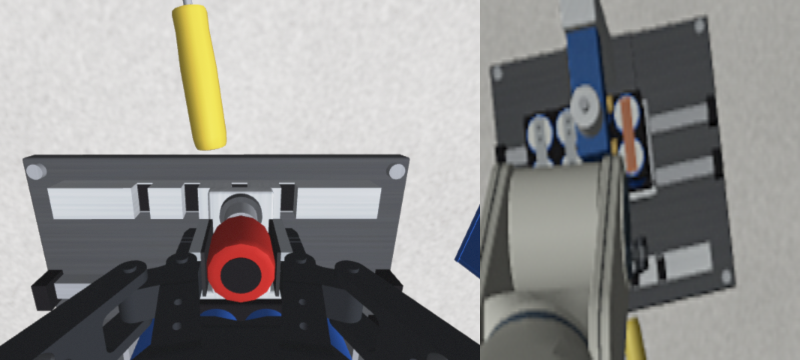

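The carriage has moved about 36.6 mm and the knob is still held up. Next I'll lower it into the slot and let go.

play_rows([
  {"slide":[0.01,-0.05,-0.4],"roll":0,"grip":0.2},
  {"slide":[0.01,-0.05,-0.8],"roll":0,"grip":0.2},
  {"slide":[0.01,-0.05,-1.1],"roll":0,"grip":0.2},
  {"slide":[0.01,-0.05,-1.1],"roll":0,"grip":0.2},
  {"slide":[0.01,-0.05,-1.1],"roll":0,"grip":1},
  {"slide":[0.01,-0.05,-1.1],"roll":0,"grip":1},
  {"slide":[0.01,-0.05,-1.1],"roll":0,"grip":1},
  {"slide":[0.01,-0.05,-1.1],"roll":0,"grip":1},
  {"slide":[0.01,-0.05,-1.1],"roll":0,"grip":1},
  {"slide":[0.01,-0.05,-1.1],"roll":0,"grip":1},
  {"slide":[0.01,-0.05,3],"roll":0,"grip":1},
  {"slide":[0.01,-0.05,7],"roll":0,"grip":1},
  {"slide":[0.01,-0.05,11],"roll":0,"grip":1},
  {"slide":[0.01,-0.05,14.5],"roll":0,"grip":1},
  {"slide":[0.01,-0.05,14.5],"roll":0,"grip":1},
  {"slide":[0.01,-0.05,14.5],"roll":0,"grip":1},
])

```text
time_s: 11.85
ee_pos: [0.4933, 0.0457, 0.2325]
eef_rot: [-1.567, -0.141, 0.134]
force: [-0.2, 0.4, -0.2]
gripper_width: 1.001
```

```bash
python3 -c "
from h import *
d=snap('wrist','w5'); d2=snap('side','side5'); s=telemetry.sense(); print(s['time_s'],s['ee_pos'],s['force'])
# knob expected home: old centre + 36 mm along slide
X=np.array([.4976-.0063,.0105+.0354,.1085]); print(redknob(d,.1)[1], 'proj home',proj(d,X),'lifted',proj(d,X+[0,0,.01]))
a=d['color'];b=d2['color'][200:320,190:320]
cv2.imwrite('pics/c5.png',cv2.cvtColor(np.hstack([cv2.resize(a,(480,360)),cv2.resize(b,(320,300)).copy() if 0 else cv2.resize(b,(320,360))]),cv2.COLOR_RGB2BGR))
for f,P in (('side0',[.4976,.0105,.1085]),('side5',X)):
  q=load(f); h=cv2.cvtColor(q['color'],cv2.COLOR_RGB2HSV)[200:320,190:320]
  m=((h[...,1]>140)&((h[...,0]<8)|(h[...,0]>172))&(h[...,2]>50)).astype(np.uint8); c=max(cv2.findContours(m,0,2)[0],key=cv2.contourArea); b=np.array(cv2.boundingRect(c))+[190,200,0,0]; print(f,b,proj(q,P),proj(q,np.array(P)+[0,0,.01]))
"
```

```text
11.95 [0.49127988 0.04556556 0.22955323] [-0.1980241  -0.09475752 -0.4662115 ]
(302, 205, 40, 46) proj home [321.2 229.7] lifted [321.2 233.4]
side0 [255 250  12  15] [261.1 253.1] [260.9 250.1]
side5 [246 257  12  15] [251.6 259.9] [251.3 257. ]
```

View pics/c5.png

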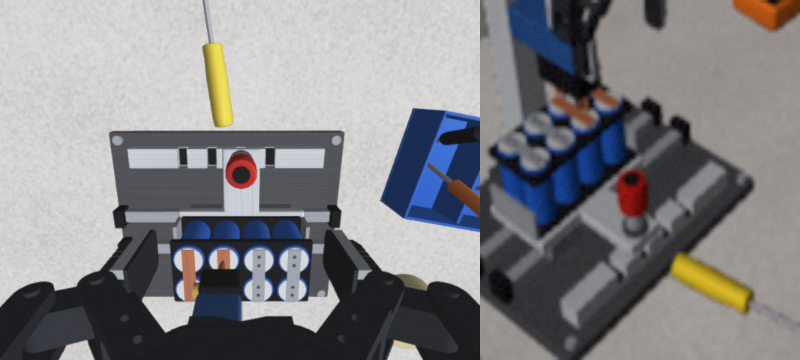

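Side view: the knob's top edge sits the same distance above its projected home height as it did at the start (2.9 px against 3.1 px). A 10 mm lift would shift it 3 px, so the pin is home. The first copper row is under the electrodes. I'll check the dial once more and hand in.

```bash
python3 -c "
from h import *
d=snap('top','top9')
for f in('top0','top9'):
  e,c,_,n=dial(load(f),422,222,h=14); print(f,n,[np.degrees(np.arctan2(*(q-p)[::-1])).round(1) for p,q in (e,e[::-1])])
r.close_job()"
```

```text
top0 5 [np.float64(143.4), np.float64(-36.6)]h.py:17: RuntimeWarning: Mean of empty slice.
  C=P.mean(0); ax=np.linalg.svd(P-C)[2][0]; s=(P-C)@ax
  ret = ret.dtype.type(ret / rcount)
Traceback (most recent call last):
  File "h.py", line 17, in dial
    C=P.mean(0); ax=np.linalg.svd(P-C)[2][0]; s=(P-C)@ax
                    ~~~~~~~~~~~~~^^^^^
numpy.linalg.LinAlgError: 1-dimensional array given. Array must be at least two-dimensional
```

The brightness threshold is too high for the coarse top view, so I'll recheck with a lower one.

```bash
sed -i 's/g>150/g>th/; s/z=.115):/z=.115,th=150):/' h.py; python3 -c "
from h import *
for f in('top0','top9'):
  e,c,_,n=dial(load(f),422,222,h=14,th=95); print(f,n,e,[np.degrees(np.arctan2(*(q-p)[::-1])).round(1) for p,q in (e,e[::-1])])"
```

```text
top0 17 [array([ 0.49528811, -0.35610442]), array([ 0.47800015, -0.34351328])] [np.float64(143.9), np.float64(-36.1)]
top9 16 [array([ 0.49584111, -0.3367735 ]), array([ 0.4962094 , -0.35402542])] [np.float64(-88.8), np.float64(91.2)]
```

```bash
python3 -c "
from h import *
r.close_job()"
```

```text
the job is handed in; nothing more can be done
```

Both settings are made and the job is handed in, at about 12 s on the robot's clock, with the gripper open and clear above the jig.

- **Current knob:** I turned the black knob on the small blue power unit three clicks clockwise and let go. The wrist camera shows its pointer going from 144.3° to 90.0°, and the top camera from 143.9° to 91.2°. Three clicks are 54°.
- **Carriage:** I lifted the red knob about 13 mm, slid the carriage one notch to the robot's left and lowered the pin into the slot. The last wrist and side views show the first copper row under the electrodes. The knob stands at its home height and one notch from where it started, within about a pixel.
- **Other tools:** No move went near the loose tools. I did not measure their positions again at the end.
- **Failed check:** My first final reading of the current knob from the top camera failed because the brightness threshold was too high. Repeated with a lower threshold, it agreed with the wrist camera.

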